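# Get the sheet-music tablet out of the gear cupboard and lean it on the music stand

### The arm

A 6-joint arm with a two-finger parallel gripper is mounted at the origin on the work surface. World frame = base frame: x ahead of the robot, y to its left, z up, the work surface at z = 0. Lengths are in m, angles in rad, forces in N, time in s.
With the tool pointing down it reaches from about 0.225 to 0.875 m from the base axis. Payload 3.4 kg.
Tool frame: the origin (TCP) lies midway between the tips of the shut fingers; the grasp point (between the pads) lies 19 mm behind it; z points along the fingers, y is the line along which they close (so a half turn about z gives the same grasp; the last joint's range is limited). The gripper opens to 85 mm and grips with 20 to 120 N. Pads are 22 mm wide; open, the fingers measure 114 mm over their backs; the gripper's body (76 mm by 85 mm) begins 54 mm behind the grasp point. The pads swing forward as they close: fully open they stand 13 mm farther back than shut.
Start: joints at [-1.364, 0.276, 1.505, -0, 1.361, -0.121], TCP at [0.185, -0.544, 0.202] pointing down, gripper open.
Joint ranges: [-2.89, 2.89], [-0.75, 2.08], [0.22, 2.7], [-1.18, 4.32], [0.11, 2.71], [-2.7, 2.7]. Speed limits (rad/s): [2.57, 2.57, 3.14, 3.14, 3.14, 3.14].

### API

Orientations are given as a unit quaternion [x, y, z, w].
In Python, from workcell import arm, command_gripper, sense, snapshot, spotter gives the robot as it stands. Calls block until the motion is done:
- arm.move_pose(position, orientation): joint-space move of the TCP to a pose.
- arm.move_straight(position, ori=None, feed=0.15, guard=None): straight line of the TCP; ori=None keeps the orientation; feed is the mean speed in m/s. With guard (N) it stops when the force on the tool has changed by that much, and returns True; else False.
- arm.goto_joints(angles): joint-space move.
- command_gripper(opening, grasp_force=None): finger opening in m; grasp_force is the grip in N (None keeps the last); returns when the fingers have stopped.
- arm.wait(seconds).
- arm.solve_ik(position, orientation): joint angles nearest the present ones, or None.
- sense(): the state.
- snapshot(name): name is "scene" or "top" or "wrist"; returns a dict with "image" (480x640x3 uint8, red, green, blue), "vertical_fov" (degrees; the focal length in pixels is half the picture's height over the tangent of half this angle, whatever the lens; pixels are square), "cx", "cy" (the principal point, pixels), "world_to_cam" (4x4, takes a point from world to camera coordinates). Camera axes: x right, y down, z forward; pixel columns grow to the right and rows downward; lengths in m; the calibration is good to about 2 mm. A picture is of the moment at which its call begins. There is no depth.
A pose or a line that the arm cannot do raises arm.IKError and nothing moves.
- arm.sign_off(): hands the job in; it is judged then, once.
Trained networks look in the newest picture that a camera, given by its name, has taken for a name from the list of things; names that differ only in an ending like _2 or _b are one class to them, and where a whole thing is asked for, a point or a joint stands for the part that bears it (a point fixed in the world has none). Each returns a list of dicts, best first, with "p" (0 to 1); they miss things now and then, are a little off and sometimes report something else, mostly with a low value. They report only what shows in the picture. A call takes as long as a camera call.
- spotter.recognise(camera, name): "centre" ([x, y, z] in m, in world coordinates, good to about 4 mm: the middle of the surface that is visible of it).
- spotter.spot_point(camera, name): "centre" ([x, y, z] in m, in world coordinates, good to about 4 mm: a listed point, or the origin of a listed thing).
The state is a dict: "clock": time; "joint_positions": joint angles; "qd": joint speeds; "joint_efforts": joint torques, N m; "tool_pos": TCP position; "eef_rot": TCP orientation; "contact_force": force on the tool from outside, world axes, zero at the start; "wrist_torque": the same for the moment, N m; "finger_gap": finger opening in m; "grasp_force": force on a finger pad.
Only numpy, scipy, OpenCV 4.12 (cv2) and the standard library are available. Lean on these libraries where they do the work, as an engineer would, in place of code of your own. Each camera call takes 0.05 s, during which the arm holds its last target. There are 200 camera calls.

### The job

Swing the door of the small plywood gear cupboard wide open, lift the tablet out of the wire rack on the inside of the door, and lean it on the desk music stand: upright, lower edge resting on the ledge, back flat against the plate, roughly centred, with the screen facing out to the player. Set it down gently, and do not disturb the pedal, the mug or the roll of tape.

Things in the scene. Friction and masses are not known exactly. Their poses are not given: they have to be found in the camera images.
- cupboard: Small plywood cupboard fixed on the desk, 220 wide (its y) x 200 deep (its x) x 270 mm high, top closed. Origin: centre of its underside; its front, with the door, faces its own -x. z is up.
- door (a joint): Hinge of the cupboard door, upright axis at the front corner on the cupboard's +y side. rad: 0 shut, 1.57 square to the front, 1.9 the stop. Opens towards the cupboard's -x, clockwise seen from above. Light friction (0.12 N m), stays where it is left, no latch. Door panel 216 wide, 16 thick, top edge 266 mm above the desk.
- door_handle (a point): Grip point on the handle, an upright round steel bar 12 mm thick, from 134 to 258 mm above the desk, near the door's free edge. Bar axis 35 mm out from the door's outer face, 190 mm along the door from the hinge; two 10 mm stems at 146 and 246 mm height join bar and door. The point is on the bar's axis, 240 mm up, 26 mm below the door's top; it moves with the door.
- door_hinge (a point): Point on the hinge axis, 240 mm above the desk. The hinge axis lies in the plane of the door's inner face; the handle swings about it.
- tablet: Blue-cased tablet, 200 high x 126 wide x 12 mm thick, about 0.35 kg. Origin: middle of its lower short edge; z up along its height, y along its width; the screen (white, with staves) faces its own -x. Starts upright in the door's rack, inside the shut cupboard and hidden, screen away from the door, lower edge 45 and top 245 mm above the desk; rides along as the door opens.
- tablet_screen (a point): Centre of the tablet's screen, on its screen face, 100 mm up from the lower edge.
- plate: Grey perforated plate and ledge of the desk music stand, fixed on the desk. Plate 220 wide, 150 mm high above the ledge, leaning back 0.35 rad from upright. Origin: middle of the line where plate face meets ledge top, 30 mm above the desk. z runs up along the plate, y along the ledge, -x out of the face to the player. Ledge 26 mm deep to a lip 10 mm high. Free space above and behind the plate.
- pedal: Yellow guitar pedal, 120 x 73 x 45 mm with knobs to 59 mm, loose bystander. Origin: centre of underside.
- mug: White mug, 82 mm across, 95 mm high, loose bystander. Origin: centre of underside.
- tape: Red roll of tape lying flat, 116 mm across, 48 mm high, loose bystander. Origin: centre of underside.
- rack_slot (a point): Middle of the floor of the outer slot of the wire rack on the door's inside, where the tablet stands: 106 mm along the door from the hinge, 66 mm in from the door's inner face (the space between is empty), 45 mm above the desk. Slot 16 mm wide, parallel to the door, rails up to 116 mm above the desk; the tablet can lean 3 degrees in it and clears it when raised 75 mm.

How it is judged:
On the way:
1. the cupboard door is swung wide open (at least 1.2 rad) (value of joint door above 1.2 rad), for 0.2 s.
At the end, for the whole second after the job is handed in: The tablet rests on the stand's ledge (lower edge within 8 mm of it, behind the lip), leaning on the plate within 0.12 rad of it and square to the ledge, its middle within 40 mm of the plate's middle, screen towards the player, at rest (z of tablet in the frame of plate between -0.005 and 0.008 m and x of tablet in the frame of plate between -0.026 and -0.002 m and y of tablet in the frame of plate between -0.04 and 0.04 m and x of tablet_screen in the frame of plate below -0.008 m and angle between the z axis of tablet and the z axis of plate, either way round below 0.12 rad and angle between the y axis of tablet and the y axis of plate, either way round below 0.12 rad and linear speed of tablet below 0.02 m/s); the robot touches nothing.
It fails at once if the pedal, the mug or the tape is moved more than 30 mm (distance of any of pedal, mug, tape from where it was at the start of the episode above 0.03 m).
It fails at once if the tablet is dropped onto the stand (it comes down the last 30 mm to the ledge faster than 0.35 m/s) (z of tablet in the frame of plate below 0.03 m and distance between tablet and plate below 0.08 m and linear speed of tablet above 0.35 m/s).
It also fails if it takes over 54 s, if anything falls off the work surface, if the arm or the gripper's body presses on something with over 40 N, if the wrist force passes 120 N, or if a joint passes its speed limit or range.

## Working session

There is one attempt and no reset: what is moved stays moved. The work goes in short steps, each a Python script; the robot and the scene stay as the last script left them, time stands still between calls to the robot, and variables do not carry over. Pictures are saved under pics/ and viewed, at most 10 in all, crops included, and the job is handed in when it is done.

```bash
ls; mkdir -p pics
python3 - <<'E'
from workcell import arm, command_gripper, sense, snapshot, spotter
import cv2
for c in ("scene","top"):
    s=snapshot(c); cv2.imwrite(f"pics/{c}0.png",s["image"][:,:,::-1])
    print(c,s["vertical_fov"],s["cx"],s["cy"],s["world_to_cam"].tolist() if hasattr(s["world_to_cam"],'tolist') else s["world_to_cam"])
    for n in ("cupboard","door_handle","door_hinge","plate","pedal","mug","tape"):
        for f in (spotter.spot_point,spotter.recognise):
            print(n,f.__name__,[( [round(float(v),4) for v in d["centre"]],round(d["p"],2)) for d in f(c,n)[:2]])
print(sense()["clock"],sense()["eef_rot"])
E
```

```text
pics
scene 44.70180787417545 321.0513420565698 249.98582453534692 [[0.6339379837145257, 0.7733838842612539, 1.9207735538793922e-05, -0.2943872963480896], [0.73113074750428, -0.5992952518318696, -0.32602612040388507, -0.41630745513043266], [-0.2521318362638771, 0.20669438477315036, -0.9453607610036786, 1.962552195740858], [0.0, 0.0, 0.0, 1.0]]
cupboard call []
cupboard call [([0.5476, 0.2566, 0.1706], 0.68), ([0.5204, 0.3028, 0.2723], 0.62)]
door_handle call [([0.6332, 0.2546, 0.2384], 0.73)]
door_handle call [([0.5471, 0.2562, 0.1705], 0.69)]
door_hinge call [([0.4411, 0.229, 0.238], 0.82)]
door_hinge call [([0.5464, 0.2592, 0.1713], 0.55), ([0.5002, -0.2695, 0.0853], 0.51)]
plate call [([0.5232, -0.2751, 0.0302], 0.89)]
plate call [([0.4992, -0.2691, 0.0864], 0.77)]
pedal call [([0.5601, -0.5155, -0.0005], 0.61)]
pedal call [([0.5657, -0.5145, 0.0427], 0.82)]
mug call [([0.712, -0.0402, 0.0018], 0.65)]
mug call [([0.7052, -0.0299, 0.037], 0.78)]
tape call [([0.7201, -0.2525, 0.001], 0.63)]
tape call [([0.7229, -0.256, 0.051], 0.64)]
top 44.656575102834154 321.6913860427817 243.76214
[... 330 characters left out ...]
, 0.3351, 0.2722], 0.63)]
door_handle call [([0.6301, 0.2542, 0.2412], 0.91)]
door_handle call [([0.5136, -0.2732, 0.0489], 0.37)]
door_hinge call [([0.4387, 0.2284, 0.2404], 0.93)]
door_hinge call [([0.5432, 0.2545, 0.2101], 0.76)]
plate call [([0.5213, -0.2748, 0.0284], 0.82)]
plate call [([0.5141, -0.2719, 0.0479], 0.86)]
pedal call [([0.5678, -0.5149, -0.0024], 0.91)]
pedal call [([0.5613, -0.5108, 0.0443], 0.7)]
mug call [([0.7152, -0.0399, 0.0019], 0.96)]
mug call [([0.7242, -0.0365, 0.0372], 0.64)]
tape call [([0.7185, -0.2519, -0.0009], 0.6)]
tape call [([0.7136, -0.2472, 0.0474], 0.61), ([0.5453, 0.257, 0.208], 0.56)]
1.5 [9.86595336e-01 1.63185899e-01 8.66090843e-07 7.84411984e-05]
```

View pics/scene0.png

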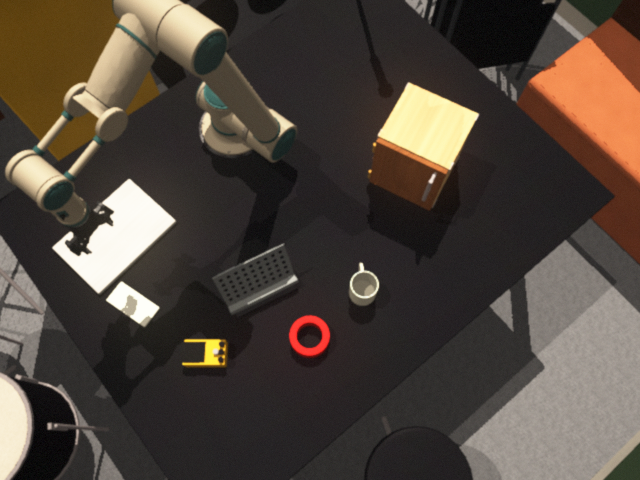

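View pics/top0.png

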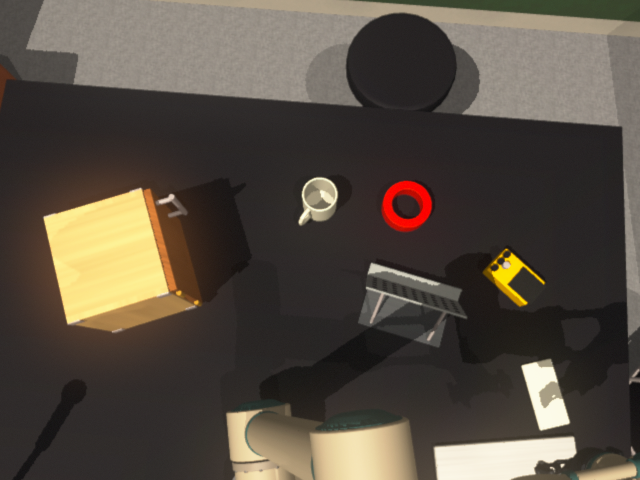

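The cupboard is at the left of the top view: hinge side near (195,298), handle at (172,203), with the front facing right and slightly towards the far side. The stand is at (415,295) with its ledge on the far side, pointing +x. These match the spotted points: hinge–handle distance is 0.193 m against 0.197 m nominal, and heights are about 0.24 m.

I'll hover over the handle, refine its position, and crop the stand.

```bash
cat > h.py <<'E'
from workcell import arm, command_gripper, sense, snapshot, spotter
import cv2, numpy as np
from scipy.spatial.transform import Rotation as R
def quat(y,z):
    y=np.array(y,float);z=np.array(z,float);y/=np.linalg.norm(y);z/=np.linalg.norm(z)
    return R.from_matrix(np.c_[np.cross(y,z),y,z]).as_quat()
def down(a): return quat([np.cos(a),np.sin(a),0],[0,0,-1])
def spots(name,cams,n=1,f=None):
    out=[]
    for c in cams:
        for _ in range(n):
            snapshot(c); r=(f or spotter.spot_point)(c,name)
            if r: out.append(r[0]["centre"]); print(name,c,np.round(r[0]["centre"],4),round(r[0]["p"],2))
    return np.array(out)
def ray(s,u,v,z):
    f=240/np.tan(np.radians(s["vertical_fov"])/2); M=np.array(s["world_to_cam"]); Rm,t=M[:3,:3],M[:3,3]
    d=Rm.T@[(u-s["cx"])/f,(v-s["cy"])/f,1]; o=-Rm.T@t
    return o+d*(z-o[2])/d[2]
def st():
    s=sense(); print("t",round(s["clock"],2),"tcp",np.round(s["tool_pos"],4),"F",np.round(s["contact_force"],1),"gap",round(s["finger_gap"],4),"gf",round(s["grasp_force"],1)); return s
E
python3 - <<'E'
from h import *
h=np.array([.6317,.2544]);th=0.397
for a in (th,th+np.pi):
    q=[arm.solve_ik([*h,.222],down(a)),arm.solve_ik([.461,.033,.222],down(a-1.6))]
    print([None if x is None else np.round(x,2) for x in q])
cr=[]
for c,(x,y,w,hh) in {"scene":(200,230,110,96),"top":(350,250,130,113)}.items():
    im=cv2.imread(f"pics/{c}0.png")[y:y+hh,x:x+w]
    cr.append(cv2.resize(im,(400,348),interpolation=cv2.INTER_CUBIC))
cv2.imwrite("pics/stand.png",np.hstack(cr))
E
```

```text
[array([ 0.28,  0.43,  1.22, -0.  ,  1.49, -0.12]), array([-0.08,  0.09,  1.69, -0.  ,  1.36,  1.12])]
[None, array([-0.08,  0.09,  1.69, -0.  ,  1.36, -2.02])]
```

View pics/stand.png

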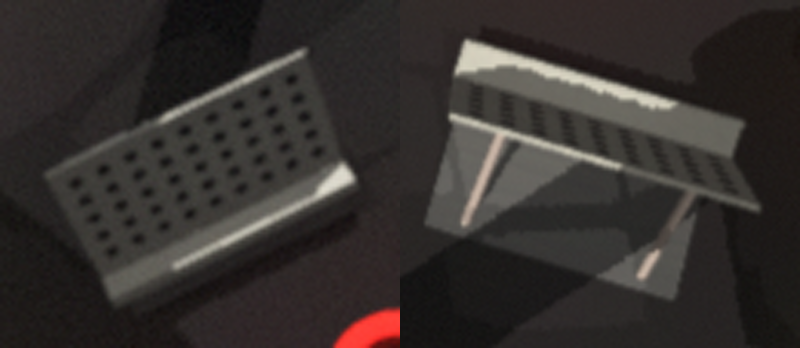

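The stand crop shows the plate's top edge in both views: about (45,178)–(305,50) on the left and (50,118)–(360,210) on the right. The lip is at (65,40)–(345,122) in the right half. Next I'll compute the stand's yaw from these and move over the handle.

Run:
```python
from h import *
S={c:snapshot(c) for c in ("scene","top")}
def line(c,p,q,z,nm):
    k,x0,y0=(400/110,200,230) if c=="scene" else (400/130,350,250)
    a,b=[ray(S[c],x0+u/k,y0+v/k,z) for u,v in (p,q)]
    d=b-a; print(nm,c,np.round(a,4),np.round(b,4),"len",round(np.linalg.norm(d),4),"ang",round(np.arctan(d[0]/d[1]),4),"mid",np.round((a+b)/2,4))
zt=.03+.15*np.cos(.35)
line("scene",(45,178),(305,50),zt,"topedge"); line("top",(50,118),(360,210),zt,"topedge")
line("top",(65,40),(345,122),.04,"lip"); line("scene",(107,278),(350,163),.03,"base")
print(np.round(np.mean(spots("plate",("scene","top"),2),0),4))
command_gripper(.05)
arm.move_pose([.60,.235,.33],down(.397)); st()
s=snapshot("wrist"); cv2.imwrite("pics/w1.png",s["image"][:,:,::-1])
H=spots("door_handle",("scene","top","wrist"),2); G=spots("door_hinge",("scene","top","wrist"),2)
for A in (H,G): print(np.round(np.median(A,0),4))
st()
```

```text
topedge scene [ 0.4481 -0.3744  0.1709] [ 0.492  -0.1581  0.1709] len 0.2207 ang 0.2005 mid [ 0.47   -0.2662  0.1709]
topedge top [ 0.4874 -0.1611  0.1709] [ 0.4416 -0.376   0.1709] len 0.2197 ang 0.2098 mid [ 0.4645 -0.2686  0.1709]
lip top [ 0.5669 -0.178   0.04  ] [ 0.5211 -0.3948  0.04  ] len 0.2216 ang 0.2086 mid [ 0.544  -0.2864  0.04  ]
base scene [ 0.5    -0.3802  0.03  ] [ 0.5491 -0.1662  0.03  ] len 0.2196 ang 0.2256 mid [ 0.5245 -0.2732  0.03  ]
plate scene [ 0.523  -0.2749  0.0292] 0.77
plate scene [ 0.5228 -0.2762  0.028 ] 0.85
plate top [ 0.5194 -0.2758  0.0285] 0.55
plate top [ 0.5227 -0.2773  0.0261] 0.81
[ 0.522 -0.276  0.028]
t 5.57 tcp [0.6003 0.2341 0.3298] F [-0.2 -0.3  0.1] gap 0.05 gf 0.0
door_handle scene [0.6339 0.2555 0.2394] 0.94
door_handle scene [0.6329 0.2528 0.2375] 0.8
door_handle top [0.6284 0.2527 0.2377] 0.62
door_handle top [0.6348 0.2553 0.2406] 0.76
door_handle wrist [0.6306 0.2554 0.2354] 0.83
door_handle wrist [0.6325 0.2545 0.2394] 0.59
door_hinge scene [0.4392 0.228  0.2389] 0.57
door_hinge scene [0.4385 0.2319 0.2371] 0.67
door_hinge top [0.4391 0.2247 0.2432] 0.78
door_hinge top [0.439  0.2287 0.2406] 0.7
door_hinge wrist [0.4394 0.2256 0.2421] 0.78
door_hinge wrist [0.4414 0.2298 0.2392] 0.8
[0.6327 0.2549 0.2386]
[0.4392 0.2284 0.2399]
t 6.82 tcp [0.6   0.235 0.33 ] F [-0.3  0.2  1.2] gap 0.0502 gf 0.0
```

View pics/w1.png

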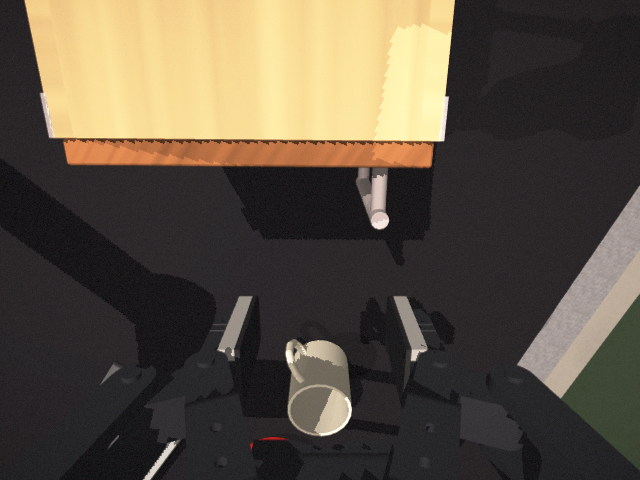

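The wrist view shows the bar's top end at (380,219), square to the door edge between (70,163) and (432,167), with nothing near it. I'll check that pixel, then grip the bar and swing the door.

Run:
```python
from h import *
s=snapshot("wrist"); b=ray(s,380,219,.258); e=[ray(s,u,v,.266) for u,v in((70,163),(432,167))]
d=e[1]-e[0]; print("bar",np.round(b,4),"door ang",round(np.arctan2(d[1],d[0]),4),np.round(np.linalg.norm(d),4))
G=np.array([.4392,.2284]); h=(np.array([.6327,.2549])+b[:2])/2
v=h-G; r=np.hypot(*v); a0=np.arctan2(v[1],v[0]); th=a0+np.arctan2(.051,.19); print("r",r,"th",th)
assert abs(r-.1967)<.006 and abs(th-.397)<.04
th0=th
arm.move_pose([*h,.30],down(th)); 
hit=arm.move_straight([*h,.221],feed=.1,guard=15); print("hit",hit)
st()
if not hit:
    command_gripper(.0,30); st()
    p=sense()["tool_pos"][:2]; fm=0
    for k in range(1,9):
        ph=k*.2
        # keep the radius of the real grip; blend from the actual start point
        a=a0-ph; tgt=G+.1967*np.array([np.cos(a),np.sin(a)])
        arm.move_straight([*tgt,.221],down(th-ph),feed=.12)
        s=sense(); fm=max(fm,np.linalg.norm(s["contact_force"]))
        print(k,np.round(s["contact_force"],1),round(s["finger_gap"],4))
        if fm>35: break
    st()
```

```text
bar [0.631  0.2576 0.258 ] door ang 0.3859 0.2133
r 0.19466966501311092 th 0.40583427414347417
hit False
t 8.12 tcp [0.6323 0.2563 0.222 ] F [-0.   0.7  0.6] gap 0.0499 gf 0.0
t 8.57 tcp [0.6307 0.2558 0.2216] F [-4.9 -2.7  5. ] gap 0.0094 gf 29.3
1 [-10.1   0.5   6.3] 0.0096
2 [-10.    2.    6.3] 0.0094
3 [-9.3  3.3  6.7] 0.0094
4 [-8.   4.6  6.5] 0.0094
5 [-6.2  5.5  5.6] 0.0094
6 [-4.4  6.5  6.5] 0.0097
7 [-2.5  5.6  3.4] 0.0094
8 [-1.8  5.2  3.7] 0.0096
t 12.38 tcp [0.4619 0.0352 0.2216] F [-1.8  5.2  3.7] gap 0.0096 gf 29.4
```

The door swung to about 1.6 rad with low force. I'll release the bar, rise, and look at the tablet.

Run:
```python
from h import *
command_gripper(.05)
p=sense()["tool_pos"]; arm.move_straight([p[0],p[1],.36],feed=.2)
al=.4-1.6
d=np.array([np.cos(al),np.sin(al)]);n=np.array([-d[1],d[0]]);G=np.array([.4392,.2284])
S=G+.106*d+.066*n; print("slot pred",S)
arm.move_pose([*(S+.05*n),.40],down(al+np.pi/2)); st()
for c in ("wrist","top","scene"):
    s=snapshot(c); cv2.imwrite(f"pics/{c}2.png",s["image"][:,:,::-1])
for nm in ("tablet","tablet_screen","rack_slot","door_handle"):
    A=spots(nm,("scene","top","wrist"),2); 
    if len(A): print(nm,np.round(np.median(A,0),4))
st()
```

```text
slot pred [0.5391245  0.15351947]
t 14.88 tcp [0.5853 0.1712 0.3993] F [ 0.1 -0.  -0.3] gap 0.05 gf 0.0
tablet scene [0.5383 0.1587 0.0412] 0.94
tablet scene [0.5409 0.159  0.0441] 0.59
tablet top [0.5411 0.1571 0.0437] 0.62
tablet top [0.5406 0.1555 0.0415] 0.72
tablet wrist [0.5402 0.1561 0.0495] 0.66
tablet wrist [0.5377 0.1581 0.0445] 0.56
tablet [0.5404 0.1576 0.0439]
tablet_screen scene [0.5485 0.1566 0.1436] 0.97
tablet_screen scene [0.5461 0.1544 0.1458] 0.59
tablet_screen top [0.5447 0.1594 0.1478] 0.9
tablet_screen top [0.545  0.1574 0.1454] 0.59
tablet_screen wrist [0.5433 0.1589 0.1465] 0.65
tablet_screen wrist [0.5433 0.1546 0.1495] 0.91
tablet_screen [0.5449 0.157  0.1462]
rack_slot scene [0.5381 0.1562 0.0468] 0.66
rack_slot scene [0.5383 0.1523 0.0463] 0.93
rack_slot top [0.5366 0.1565 0.0418] 0.88
rack_slot wrist [0.5385 0.1546 0.0467] 0.92
rack_slot wrist [0.5377 0.1535 0.0457] 0.59
rack_slot [0.5381 0.1546 0.0463]
door_handle scene [0.4634 0.0359 0.239 ] 0.6
door_handle scene [0.4626 0.0332 0.2389] 0.72
door_handle top [0.4634 0.0323 0.24  ] 0.81
door_handle top [0.4618 0.0337 0.2429] 0.81
door_handle wrist [0.4619 0.0324 0.2374] 0.77
door_handle wrist [0.4627 0.0348 0.2332] 0.91
door_handle [0.4626 0.0334 0.239 ]
t 17.43 tcp [0.5857 0.1717 0.4   ] F [ 0.   0.1 -0.1] gap 0.0502 gf 0.0
```

View pics/wrist2.png

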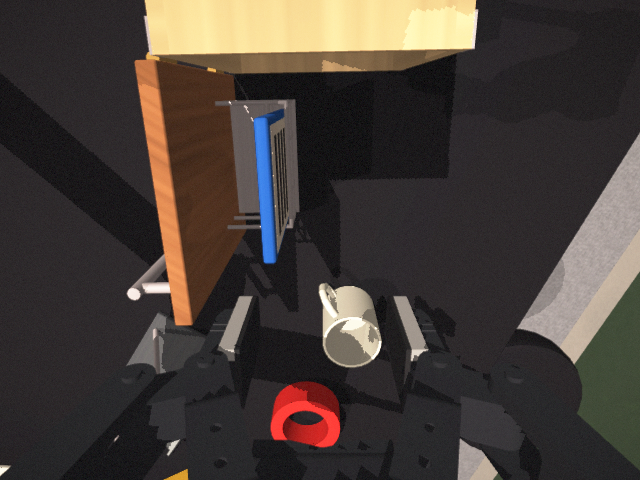

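View pics/top2.png

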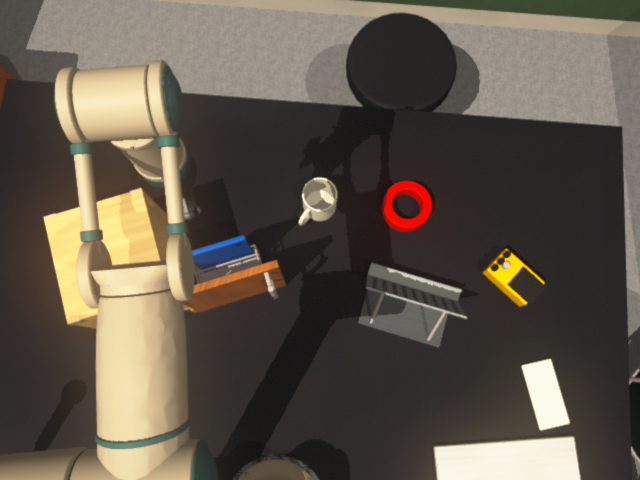

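The wrist view shows the tablet standing in the rack, blue top edge from about (264,119) to (270,262), screen to the right, away from the door. The gap to the door is free. I'll locate the top edge by ray, grasp it there, and lift.

Run:
```python
from h import *
s=snapshot("wrist"); a,b=[ray(s,u,v,.245) for u,v in((264,119),(270,262))]
d=(b-a)[:2]; print(np.round(a,4),np.round(b,4),"len",np.hypot(*d),"ang",np.arctan2(d[1],d[0]))
m=((a+b)/2)[:2]; al=np.arctan2(d[1],d[0]); al=(al-1.2)/2
n=np.array([-np.sin(al),np.cos(al)]); e=np.array([.5404,.1576])  # spotted tablet
# along the width use both; across use the ray (top edge)
p=m+ (np.dot(e-m,[np.cos(al),np.sin(al)])/2)*np.array([np.cos(al),np.sin(al)])
print("mid",m,"p",p,"al",al,"across diff",np.dot(e-m,n))
assert np.linalg.norm(p-e)<.015 and abs(np.hypot(*d)-.126)<.012
q=down(al+np.pi/2)
arm.move_pose([*p,.31],q)
hit=arm.move_straight([*p,.206],feed=.1,guard=10); print("hit",hit); st()
if not hit:
    command_gripper(0,45); s0=st()
    arm.move_straight([*s0["tool_pos"][:2],.23],feed=.08); st()
    arm.move_straight([*s0["tool_pos"][:2],.45],feed=.2); st()
    s=snapshot("scene"); cv2.imwrite("pics/sc3.png",s["image"][:,:,::-1])
    s=snapshot("wrist"); cv2.imwrite("pics/w3.png",s["image"][:,:,::-1])
    print(al)
    spots("tablet",("scene","top","wrist"),2);spots("tablet_screen",("scene","top"),2)
```

```text
[0.5197 0.2163 0.245 ] [0.5636 0.1021 0.245 ] len 0.12229959699435852 ang -1.2037476710420287
mid [0.5416191  0.15921048] p [0.54181068 0.15871497] al -1.2018738355210143 across diff -0.0017178324305618352
hit False
t 19.16 tcp [0.5424 0.1588 0.2068] F [-0.6 -0.7  0.8] gap 0.05 gf 0.0
t 19.59 tcp [0.5417 0.1586 0.2066] F [-1.7 -0.   4.9] gap 0.0105 gf 44.6
t 20.04 tcp [0.5415 0.1585 0.2296] F [-1.   0.  -2.8] gap 0.0101 gf 44.1
t 21.29 tcp [0.5414 0.1586 0.4488] F [-0.  -0.2 -3.2] gap 0.0106 gf 44.1
-1.2018738355210143
tablet scene [0.5407 0.1584 0.2847] 0.65
tablet scene [0.5419 0.1594 0.2876] 0.55
tablet top [0.536  0.1601 0.2854] 0.82
tablet top [0.5412 0.1555 0.2839] 0.91
tablet_screen scene [0.5498 0.157  0.3896] 0.72
tablet_screen scene [0.5535 0.1585 0.3874] 0.91
tablet_screen top [0.5463 0.1596 0.3902] 0.76
tablet_screen top [0.5489 0.159  0.3904] 0.76
```

The force reading of −3.2 N matches the tablet's weight, and its lower edge is 0.162 m below the TCP. Next I'll carry it to a hover over the stand and check it relative to the plate.

```bash
cat > pl.py <<'E'
from h import *
yaw,t=.209,.35
o=np.array([np.cos(yaw),-np.sin(yaw),0]);Z=np.array([0,0,1.])
zt=np.cos(t)*Z-np.sin(t)*o; nr=np.cos(t)*o+np.sin(t)*Z; yt=np.cross(zt,-nr)
P=np.array([.5205,-.2765,.030]); Q=quat(nr,-zt)
def tcp(x,z,y=0): return P-x*nr+z*zt+.162*zt+y*yt   # x,y,z = tablet origin in plate frame
def inplate(p): d=np.array(p)-P; return np.round([-d@nr,d@yt,d@zt],4)
E
python3 - <<'E'
from pl import *
for z in (.2,.0): print(arm.solve_ik(tcp(-.014,z),Q))
arm.move_straight([.53,-.1,.46],feed=.25)
arm.move_pose(tcp(-.014,.2),Q); s=st()
for c in ("scene","top"):
    im=snapshot(c)["image"][:,:,::-1]; cv2.imwrite(f"pics/{c}4.png",im)
A=spots("tablet",("scene","top"),3); B=spots("tablet_screen",("scene","top"),3); C=spots("plate",("scene","top"),2)
for n,X in (("tab",A),("scr",B),("plate",C)):
    if len(X): print(n,inplate(np.median(X,0)))
st()
E
```

```text
[-0.87276047 -0.11553244  1.58418669  0.2161635   1.39701936 -0.67160602]
[-0.77008722  0.07073679  1.86751724  0.23197994  0.91674479 -0.67605143]
t 24.46 tcp [ 0.413  -0.2529  0.376 ] F [ 0.5 -0.5 -3.4] gap 0.0102 gf 44.1
tablet scene [ 0.4652 -0.2627  0.2209] 0.79
tablet scene [ 0.4613 -0.2628  0.2219] 0.7
tablet scene [ 0.4658 -0.2586  0.2195] 0.66
tablet top [ 0.464  -0.2617  0.2184] 0.7
tablet top [ 0.4638 -0.2656  0.2236] 0.69
tablet top [ 0.4611 -0.2663  0.2188] 0.88
tablet_screen scene [ 0.4423 -0.2634  0.3185] 0.91
tablet_screen scene [ 0.4386 -0.2624  0.3203] 0.79
tablet_screen scene [ 0.4398 -0.264   0.3196] 0.74
tablet_screen top [ 0.4356 -0.2613  0.3206] 0.88
tablet_screen top [ 0.4373 -0.2568  0.3221] 0.8
tablet_screen top [ 0.4372 -0.2604  0.3165] 0.66
plate scene [ 0.5202 -0.2745  0.0298] 0.61
plate scene [ 0.5214 -0.2771  0.0296] 0.96
plate top [ 0.519  -0.2758  0.0308] 0.68
plate top [ 0.5205 -0.2773  0.0284] 0.77
tab [-0.0105 -0.0017  0.1986]
scr [-0.0207  0.0028  0.3011]
plate [ 0.0003 -0.     -0.0002]
t 26.16 tcp [ 0.4119 -0.2535  0.3748] F [-0.1  0.3 -3.1] gap 0.0108 gf 44.1
```

View pics/scene4.png

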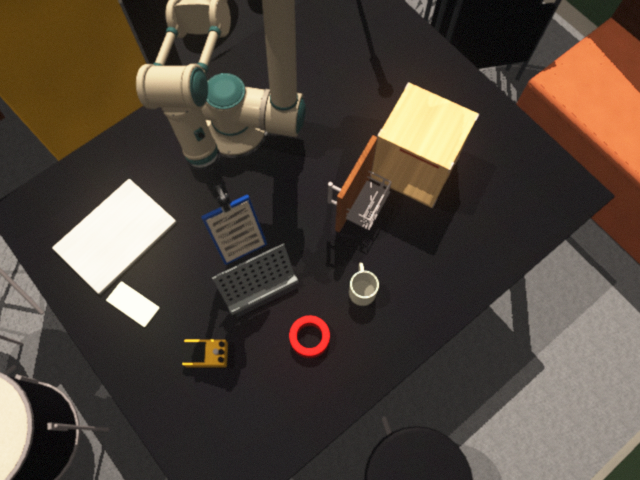

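The scene view shows the tablet centred and parallel above the plate at (235,230), screen towards the player. It measures x −0.011, y −0.002 in the plate frame, as intended. Now I'll lower it.

Run:
```python
from pl import *
print("hit",arm.move_straight(tcp(-.0155,.03),feed=.12,guard=10)); s=st()
A=spots("tablet",("scene","top"),2); print(inplate(np.median(A,0)) if len(A) else None)
print("down",arm.move_straight(tcp(-.0155,-.008),feed=.025,guard=4)); s=st(); p=np.array(s["tool_pos"])
print("z,x of TCP-based", inplate(p-.162*zt))
print("back",arm.move_straight(p-.02*nr,feed=.025,guard=4)); s=st()
print(inplate(np.array(s["tool_pos"])-.162*zt))
for c in ("scene","top"): cv2.imwrite(f"pics/{c}5.png",snapshot(c)["image"][:,:,::-1])
A=spots("tablet",("scene","top"),2); B=spots("tablet_screen",("scene","top"),2)
for X in (A,B): print(inplate(np.median(X,0)) if len(X) else None)
a,b=[cv2.resize(cv2.imread(f"pics/{c}5.png")[y:y+113,x:x+130],(400,348),interpolation=cv2.INTER_CUBIC) for c,x,y in (("scene",190,210),("top",350,250))]
cv2.imwrite("pics/placed.png",np.hstack([a,b])); st()
```

```text
hit False
t 27.73 tcp [ 0.4706 -0.2662  0.2165] F [ 0.   0.2 -3.2] gap 0.01 gf 44.1
tablet scene [ 0.5223 -0.2754  0.0603] 0.95
tablet scene [ 0.5228 -0.2739  0.0597] 0.6
tablet top [ 0.5175 -0.2776  0.0616] 0.94
tablet top [ 0.5205 -0.2786  0.0607] 0.85
[-0.0113 -0.0002  0.0283]
down True
t 29.23 tcp [ 0.4799 -0.2674  0.1873] F [-2.5  0.6  5.2] gap 0.0103 gf 45.1
z,x of TCP-based [-0.0149 -0.0004  0.    ]
back True
t 29.69 tcp [ 0.471  -0.2657  0.1839] F [ 0.4 -0.6  2.1] gap 0.0108 gf 45.3
[-0.0052 -0.0003 -0.    ]
tablet scene [ 0.525  -0.2775  0.0291] 0.98
tablet scene [ 0.5257 -0.2764  0.0286] 0.72
tablet top [ 0.5214 -0.2763  0.0291] 0.78
tablet top [ 0.5246 -0.2784  0.0315] 0.64
tablet_screen scene [ 0.5016 -0.275   0.1282] 0.94
tablet_screen scene [ 0.5023 -0.2741  0.1285] 0.91
tablet_screen top [ 0.4951 -0.2734  0.1294] 0.93
[-0.0037 -0.0005 -0.0023]
[-0.0159  0.0016  0.099 ]
t 30.59 tcp [ 0.4712 -0.2656  0.184 ] F [ 0.7 -0.1  1. ] gap 0.0104 gf 45.0
```

View pics/placed.png

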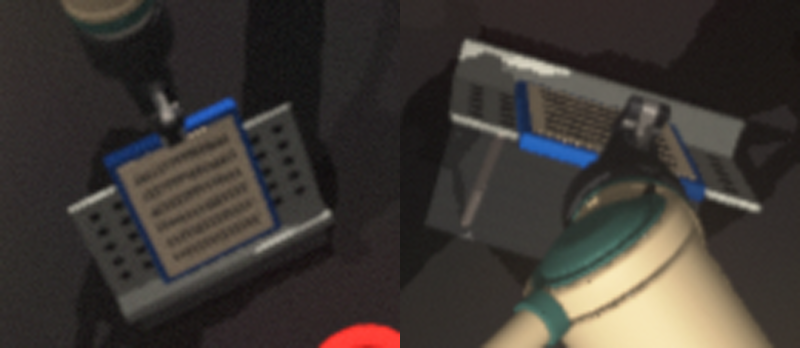

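Both views show the tablet on the ledge against the plate, square and centred. x −0.005, z 0.000 matches back contact. I'll release it, retreat and check.

Run:
```python
from pl import *
command_gripper(.04); s=st(); p=np.array(s["tool_pos"])
arm.move_straight(p+.12*zt,feed=.12); st()
arm.wait(.3)
A=spots("tablet",("scene","top"),2); B=spots("tablet_screen",("scene","top"),2)
for X in (A,B): print(inplate(np.median(X,0)) if len(X) else None)
for n in ("pedal","mug","tape"): spots(n,("scene","top"))
for c in ("scene","top"): cv2.imwrite(f"pics/{c}6.png",snapshot(c)["image"][:,:,::-1])
a,b=[cv2.resize(cv2.imread(f"pics/{c}6.png")[y:y+113,x:x+130],(400,348),interpolation=cv2.INTER_CUBIC) for c,x,y in (("scene",190,210),("top",350,250))]
cv2.imwrite("pics/final.png",np.hstack([a,b])); st()
```

```text
t 30.98 tcp [ 0.471  -0.2652  0.1839] F [ 0.  -0.1  0.4] gap 0.0404 gf 0.0
t 32.13 tcp [ 0.4305 -0.2564  0.2958] F [ 0.  -0.7  0.5] gap 0.0399 gf 0.0
tablet scene [ 0.5236 -0.2763  0.0283] 0.71
tablet scene [ 0.5275 -0.2753  0.0301] 0.86
tablet top [ 0.5242 -0.2786  0.0309] 0.59
tablet top [ 0.524  -0.2797  0.0278] 0.77
tablet_screen scene [ 0.5009 -0.2704  0.1254] 0.9
tablet_screen scene [ 0.5017 -0.2743  0.1266] 0.74
tablet_screen top [ 0.4987 -0.273   0.1296] 0.95
tablet_screen top [ 0.4953 -0.2743  0.1284] 0.85
[-0.0032  0.0002 -0.002 ]
[-0.0139  0.0015  0.0987]
pedal scene [ 0.5625 -0.5156 -0.0031] 0.85
pedal top [ 0.5694 -0.5137 -0.0055] 0.63
mug scene [ 0.7111 -0.0401  0.0029] 0.86
mug top [ 0.7147 -0.0389 -0.    ] 0.8
tape scene [ 0.7176 -0.2532  0.0021] 0.94
tape top [ 7.205e-01 -2.512e-01 -7.000e-04] 0.84
t 33.93 tcp [ 0.4308 -0.2567  0.2967] F [-0.1  0.9  0.1] gap 0.0402 gf 0.0
```

View pics/final.png

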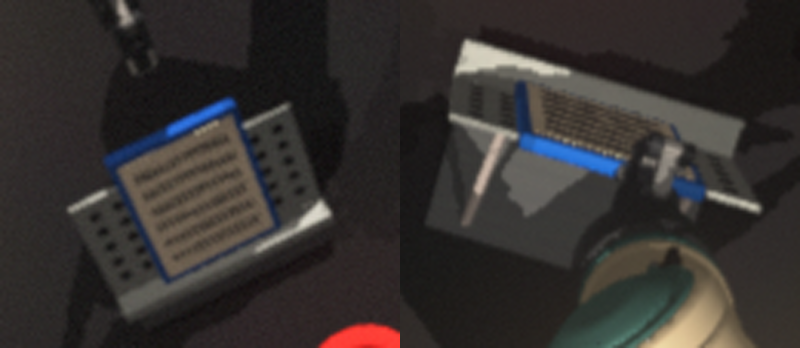

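The tablet stands against the plate, centred and screen out, with the gripper clear of it. The pedal, mug and tape have not moved, so I'm handing in.

```bash
python3 -c "
from workcell import arm
print(arm.sign_off())"
```

```text
the job is handed in; nothing more can be done
None
```

I handed the job in at about 34 s: the door is open to about 1.6 rad, the tablet leans centred on the stand with its screen to the player, and the pedal, mug and tape are where they started; sign-off returned no verdict.

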